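# Flick the parts carousel round and hold it at the pick-up pointer

## Task

Flick the parts carousel with a fingertip so that it spins briskly on its own, though never so hard that the small parts would fly out of their tubs. Keep off it while it coasts, and as the yellow tub comes round to the red pick-up pointer on the foot, brake the turntable with a fingertip so that it stops with the middle of the yellow tub at the pointer. Finish like that, with the fingertip still pressed lightly on the turntable to hold it there for picking, and with everything else on the bench left where it is.

Things in the scene. Friction and masses are not known exactly. Their poses are not given: they have to be found in the camera images.
- carousel: Fixed foot of the bench-top parts carousel, bolted down: a dark round plate, 250 mm diameter. Origin on the bench at the turntable's vertical axis. The pick-up pointer stands towards its -x, roughly on the robot's side: a white plate 38 x 44 mm with a red arrow, top 54 mm high, 138 to 176 mm from the axis, on a dark upright. The bench beside the foot towards its -y is kept clear.
- pointer (a point): The tip of the fixed red pointer: 138 mm from the axis towards the foot's -x, 53 mm above the bench.
- turntable: Grey disc, 260 mm diameter, top 50 mm above the bench, about 0.85 kg with its six wedge tubs (one yellow with red button caps, five blue; front walls 94 mm from the axis, 72 mm above the bench). Origin on the bench at the axis; its -x axis runs through the middle of the yellow tub, so its yaw equals the foot's yaw when the yellow tub is at the pointer. Positive yaw: anticlockwise from above.
- hub (a point): Top of the metal cap (44 mm wide) of the 60 mm hub, on the turntable's axis, 88 mm above the bench. The ball bearing runs freely either way, without end: flicked to 1.2 rad/s the turntable makes about one and a half turns more, is down to half speed in 6 to 9 s and stands after some 20 s. A light press down on the flange stops it almost at once.
- fin (a point): Outer top end of one of six equal radial divider fins between the tubs, 125 mm from the axis, 75 mm above the bench, at 30 degrees of the turntable's own yaw; the others at 90, 150, 210, 270, 330 (the yellow tub's middle at 180). Fins are 4 mm thick, start 30 mm from the axis and stand 25 mm above the flange, which they cross: a fingertip can push against their sides.
- tag (a point): Rim of the turntable in front of the middle of the yellow tub, at a yellow tag 28 x 12 mm lying radially on the flange: 130 mm from the axis, 50 mm above the bench; it goes round with the turntable. The flange is the flat free ring from 94 to 130 mm from the axis, crossed only by the fins.
- solder_spool: Loose spool of solder with white cheeks, 56 mm diameter, 32 mm high, standing beside the carousel. Origin at the centre of its underside. Leave alone.
- screw_jar: Loose small jar with a black lid, 44 mm diameter, 55 mm high, beside the carousel. Origin at the centre of its underside. Leave alone.
- flux_bottle: Loose slim bottle with a red cap, 32 mm diameter, 85 mm high, on the far side of the carousel. Origin at the centre of its underside. Leave alone.
- mug: Loose white mug, 82 mm diameter, 95 mm high, handle to its +y. Origin at the centre of its underside. Leave alone.
- multimeter: Loose green hand multimeter lying on its back, 190 x 92 x 50 mm (long along its x). Origin at the centre of its underside. Leave alone.
- screwdriver: Loose screwdriver with a blue handle, about 200 mm long, lying along its x, blade to +x. Leave alone.
- helping_hands: Loose soldering stand with a dark base 85 x 65 mm, a cross bar 170 mm wide with clips and a round lens, 170 mm high. Origin at the centre of its underside. Leave alone.

How it is judged:
On the way, in this order (a step that is already met when the one before it is completed fails the run):
1. the turntable spins on its own at 0.7 rad/s or more with no finger on it, for 0.3 s, while the yellow tub is still well away from the pointer (tag more than 85 mm off) (angular speed of turntable above 0.7 rad/s and contact force between the fingers and turntable below 0.05 N and distance between tag and pointer above 0.085 m), for 0.3 s.
2. the yellow tub comes round to the pointer (tag within 80 mm) still turning on its own, untouched (angular speed of turntable above 0.08 rad/s and contact force between the fingers and turntable below 0.05 N and distance between tag and pointer below 0.08 m).
3. a fingertip on the turntable holds it stopped with the tag within 30 mm of the pointer tip (angular speed of turntable below 0.05 rad/s and contact force between the fingers and turntable above 0.3 N and distance between tag and pointer below 0.03 m), for 0.1 s.
At the end, for the whole second after the job is handed in: The turntable stands still (under 0.03 rad/s) with the tag in front of the middle of the yellow tub within 30 mm (about 12 degrees) of the pointer tip, a fingertip still presses on it lightly (0.3 to 40 N), and all loose things are within 15 mm of where they were (distance between tag and pointer below 0.03 m and angular speed of turntable below 0.03 rad/s and contact force between the fingers and turntable between 0.3 and 40 N and distance of each of solder_spool, screw_jar, flux_bottle, mug, multimeter, screwdriver, helping_hands from where it was at the start of the episode below 0.015 m); the arm keeps its last pose, push and grip.
It fails at once if the carousel is spun wildly, faster than 6 rad/s (about a turn a second): parts fly out (angular speed of turntable above 6 rad/s).
It fails at once if a loose thing on the bench is shoved, knocked or lifted (moved more than 15 mm) (distance of any of solder_spool, screw_jar, flux_bottle, mug, multimeter, screwdriver, helping_hands from where it was at the start of the episode above 0.015 m).
It also fails if it takes over 67 s, if anything falls off the work surface, if the arm or the gripper's body presses on something with over 40 N, if the wrist force passes 120 N, or if a joint passes its speed limit or range.

## Robot

A 6-joint arm with a two-finger parallel gripper is mounted at the origin on the work surface. World frame = base frame: x ahead of the robot, y to its left, z up, the work surface at z = 0. Lengths are in m, angles in rad, forces in N, time in s.
With the tool pointing down it reaches from about 0.225 to 0.875 m from the base axis. Payload 3.4 kg.
Tool frame: the origin (TCP) lies at the very end of the fingers, on their centre line; the grasp point (between the pads) lies 19 mm behind it (manip.grasp_offset is the distance from the TCP to the grasp point, in m); x points along the fingers, y is the direction in which the jaws open and shut, and the axes are right-handed (so a half turn about x gives the same grasp; the last joint's range is limited). The gripper opens to 85 mm and grips with 20 to 120 N. Pads are 22 mm wide; open, the fingers measure 114 mm over their backs; the gripper's body (76 mm by 85 mm) begins 54 mm behind the grasp point. The pads swing forward as they close: fully open they stand 13 mm farther back than shut.
Start: joints at [-1.37, 0.276, 1.505, -0, 1.361, -0.121], TCP at [0.182, -0.546, 0.231] pointing down, gripper open.
Joint ranges: [-2.89, 2.89], [-0.75, 2.08], [0.22, 2.7], [-1.18, 4.32], [0.11, 2.71], [-2.7, 2.7]. Speed limits (rad/s): [2.57, 2.57, 3.14, 3.14, 3.14, 3.14].

## Interface

Orientations are given as a unit quaternion [w, x, y, z].
In Python, from rig import manip gives the robot as it stands.
- The arm moves only by the tool step_arm, never from a script. Its argument "increments" is a list of rows, each an object with "grip": the opening, from 0 (shut) to 1 (fully open); "delta_pos": the shift along the world's x, y, z in m, a list of three; "twist": the turn about the world's z in degrees. A call has 1 to 10 rows; each row shifts and turns the commanded pose from where the row before left it; what a row does not reach is not made up. A row lasts 1/12 s, in which the tool goes at most 41.7 mm and 7.16 degrees, less where a joint would pass 70% of its speed; a pose out of reach is approached as far as the arm can. A call with a gripper value outside its range is refused whole. The fingers move at their own pace and stop on an object; "force" is the grip in N (left out, the last holds). Time passes only in rows, so rows that do not move let the fingers close. It gives the time, the measured TCP pose, the force and the opening at its end, in the units of the state.
- manip.get_state(): the state, without advancing time (a new reading comes with each control period).
- manip.get_image(name): name is "scene" or "top" or "wrist"; returns a dict with "img" (420x560x3 uint8, red, green, blue), "fx", "fy", "cx", "cy" (pixels), "rvec" (rotation vector, rad) and "tvec" (3), from world to camera coordinates, as OpenCV has them; the wrist camera has in their place "mount" (4x4, takes a point from camera to tool coordinates, whose origin is the TCP and whose axes are the tool frame's). Camera axes: x right, y down, z forward; pixel columns grow to the right and rows downward; lengths in m; the calibration is good to about 2 mm. A picture is of the moment at which its call begins: read the wrist's pose just before it. There is no depth.
- manip.sign_off(): hands the job in, once; it reports no verdict.
The state is a dict: "clock": time; "qpos": joint angles; "qd": joint speeds; "effort": joint torques, N m; "position": TCP position; "ee_rot": TCP orientation; "contact_force": force on the tool from outside, world axes, zero at the start; "moment": the same for the moment, N m; "width": finger opening in m.
Only numpy, scipy, OpenCV 4.12 (cv2) and the standard library are available. Lean on these libraries where they do the work, as an engineer would, in place of code of your own. Each camera call takes 0.05 s, during which the arm holds its last target. There are 200 camera calls.

## Working session

There is one attempt and no reset: what is moved stays moved. The work goes in short steps, Python scripts to look and compute and a tool call to move; the robot and the scene stay as the last step left them, time stands still between calls to the robot, and variables do not carry over. Pictures are saved under pics/ and viewed, about 8 in all and at most 12, crops included, and the job is handed in when it is done.

Besides the shell and the picture viewer there is one more tool, called after "Request:" by a JSON object that holds its "api" and its "payload", one argument or row to a line. step_arm: Moves the arm, as the interface text tells. Its arguments: {"type":"object","properties":{"increments":{"type":"array"},"force":{"type":"number"}},"required":["increments"]}

```bash
mkdir -p pics
cat > h.py <<'E'
import numpy as np, cv2
from rig import manip
def grab(n,f=None):
    d=manip.get_image(n)
    if f: cv2.imwrite('pics/'+f,cv2.cvtColor(d['img'],cv2.COLOR_RGB2BGR))
    return d
def ray(d,u,v,z):
    R=cv2.Rodrigues(np.array(d['rvec'],float))[0]; t=np.array(d['tvec'],float).ravel()
    c=-R.T@t; r=R.T@np.array([(u-d['cx'])/d['fx'],(v-d['cy'])/d['fy'],1.])
    return c+r*(z-c[2])/r[2]
def proj(d,p):
    K=np.array([[d['fx'],0,d['cx']],[0,d['fy'],d['cy']],[0,0,1.]])
    return cv2.projectPoints(np.array([p],float),np.array(d['rvec'],float),np.array(d['tvec'],float),K,None)[0].ravel()
E
python3 - <<'E'
from h import *
a=grab('top','t0.png');b=grab('scene','s0.png')
print(manip.get_state())
for d in(a,b): print({k:v for k,v in d.items() if k!='img'})
E
```

```text
{'clock': 0.1, 'qpos': array([-1.37000489e+00,  2.76573254e-01,  1.50594922e+00,  3.24793445e-05,
        1.36072862e+00, -1.20983983e-01]), 'qd': array([ 2.63070726e-04,  9.77833711e-05, -3.84638527e-03, -2.07959656e-03,
       -9.73903932e-04, -1.92608131e-05]), 'effort': array([ 1.83150805e-03, -4.17699587e+01, -2.46405655e+01, -2.74306076e-04,
        5.79411324e-03,  2.15067985e-06]), 'position': array([ 0.18176957, -0.54504301,  0.23052539]), 'ee_rot': array([-0.11268589, -0.6979628 , -0.11385855,  0.69798714]), 'contact_force': array([ 0.09498707, -1.2979342 ,  0.10344413]), 'moment': array([0.01442245, 0.00280588, 0.01605228]), 'width': 0.08553120694644907}
{'fx': 433.11661283339504, 'fy': 433.11661283339504, 'cx': 275.8146530411183, 'cy': 204.57179527719373, 'rvec': array([ 2.13939519, -2.16232889,  0.1517292 ]), 'tvec': array([0.01329206, 0.55456075, 1.50827131])}
{'fx': 456.7259919503368, 'fy': 456.7259919503368, 'cx': 282.642048475797, 'cy': 205.7375641192677, 'rvec': array([ 0.63794298,  2.62998186, -1.16378154]), 'tvec': array([ 0.50451852, -0.11750864,  1.50529485])}
```

View pics/t0.png

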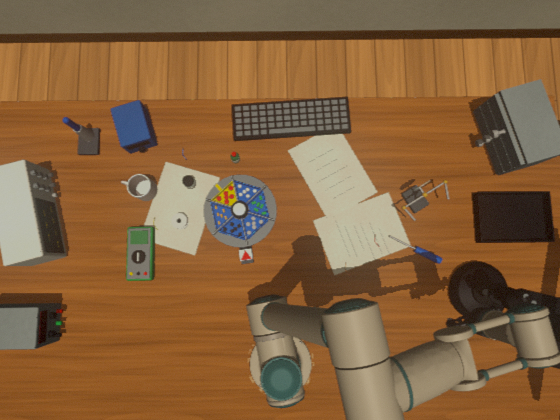

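View pics/s0.png

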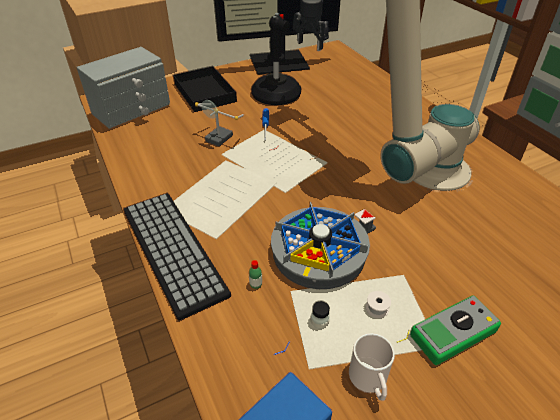

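The top view shows the hub near (240,210), the yellow tub up-left of it at (226,192), the pointer at (246,256), and the clear side to the right. The scene view shows the yellow tub on the camera side. I'll crop the top view to measure it.

Run:
```python
from h import *
import scipy.spatial.transform as T
d=grab('top'); im=cv2.cvtColor(d['img'],cv2.COLOR_RGB2BGR)
cv2.imwrite('pics/c.png',cv2.resize(im[160:275,165:290],None,fx=5,fy=5,interpolation=cv2.INTER_CUBIC))
print(ray(d,240,210,.088),ray(d,246,256,.054))
hsv=cv2.cvtColor(im,cv2.COLOR_BGR2HSV)
for n,dd in(('top',d),('scene',grab('scene'))):
    h=cv2.cvtColor(dd['img'],cv2.COLOR_RGB2HSV)
    m=(abs(h[...,0].astype(int)-26)<6)&(h[...,1]>200)&(h[...,2]>120)
    c=cv2.connectedComponentsWithStats(m.astype(np.uint8)); print(n,[(s[4],k.round(1)) for s,k in zip(c[2],c[3]) if s[4]>8][1:])
q=manip.get_state()['ee_rot']; print(T.Rotation.from_quat(np.r_[q[1:],q[0]]).as_matrix().round(3))
```

```text
[0.53016832 0.13126031 0.088     ] [0.37307332 0.11303067 0.054     ]
top [(np.int32(9), array([230.8, 183.9])), (np.int32(146), array([226.7, 195.4]))]
scene [(np.int32(31), array([486.8,   0.8])), (np.int32(412), array([309.9, 258.1])), (np.int32(41), array([314.6, 249.2])), (np.int32(40), array([306.2, 271.1])), (np.int32(16), array([488.8, 318.6]))]
[[-0.     0.316 -0.949]
 [ 0.001 -0.949 -0.316]
 [-1.    -0.001 -0.   ]]
```

View pics/c.png

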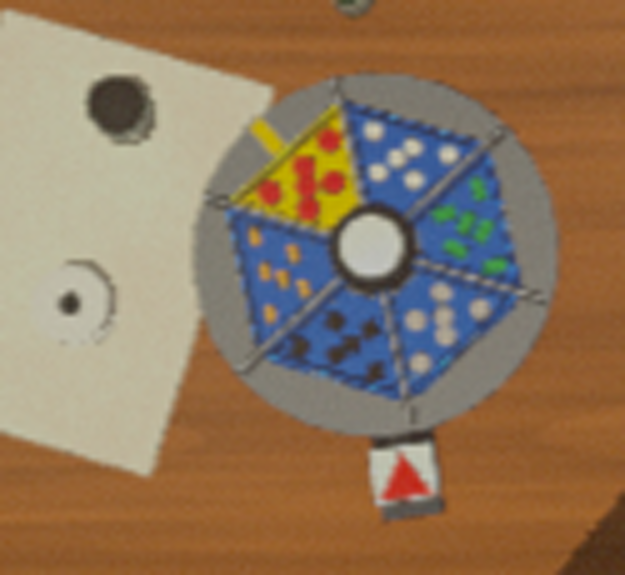

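Run:
```python
from h import *
d=grab('top')
f=lambda x,y,z: ray(d,165+x/5-.4,160+y/5-.4,z)[:2]
H=f(371,245,.088);D=f(376,255,.05);print('hub',H,'disc',D)
c=(H+D)/2
for n,p in dict(ptip=f(401,452,.054),pmid=f(404,475,.054),tag=f(267,138,.05),fin0=f(340,82,.075),fin1=f(500,133,.075),fin2=f(542,298,.075),fin3=f(410,415,.075),fin4=f(243,368,.075),fin5=f(212,198,.075)).items():
    v=p-c;print(n,p.round(4),np.hypot(*v).round(4),np.degrees(np.arctan2(v[1],v[0])).round(1)%360)
for s in [(118,103,.055),(70,302,.032)]: print(f(*s))
```

```text
hub [0.53508108 0.13540301] disc [0.53287561 0.13501295]
ptip [0.3939 0.1172] 0.1413 187.3
pmid [0.3779 0.1151] 0.1573 187.3
tag [0.6177 0.2127] 0.1141 42.8
fin0 [0.6526 0.1584] 0.1209 11.1
fin1 [0.615  0.0461] 0.1204 312.3
fin2 [0.4984 0.0178] 0.1227 253.2
fin3 [0.4184 0.1095] 0.1184 192.5
fin4 [0.4521 0.2248] 0.1214 132.4
fin5 [0.571  0.2475] 0.1182 71.7
[0.64321714 0.31828879]
[0.50365925 0.35468886]
```

Axis ≈ (0.534, 0.135), foot direction 187.3°, tag at 42.3°, fins at 252° and 312°. The plan is to push the 252° fin anticlockwise from behind, then brake at about 247°, which is between fins when the tag is at the pointer.

Request:
{"api": "step_arm", "payload": {
  "increments": [
    {"grip":0,"delta_pos":[0.014,0.029,-0.005],"twist":5.2},
    {"grip":0,"delta_pos":[0.014,0.029,-0.005],"twist":5.2},
    {"grip":0,"delta_pos":[0.014,0.029,-0.005],"twist":5.2},
    {"grip":0,"delta_pos":[0.014,0.029,-0.005],"twist":5.2},
    {"grip":0,"delta_pos":[0.014,0.029,-0.005],"twist":5.2},
    {"grip":0,"delta_pos":[0.014,0.029,-0.005],"twist":5.2},
    {"grip":0,"delta_pos":[0.014,0.029,-0.005],"twist":5.2},
    {"grip":0,"delta_pos":[0.014,0.029,-0.005],"twist":5.2},
    {"grip":0,"delta_pos":[0.014,0.029,-0.005],"twist":5.2},
    {"grip":0,"delta_pos":[0.014,0.029,-0.005],"twist":5.2}
  ],
  "force": 40
}}

```text
clock: 1.08
position: [0.3222, -0.254, 0.1812]
ee_rot: [0.409, 0.577, 0.409, -0.577]
contact_force: [0.9, 0.7, 0.5]
width: -0.0
```

Request:
{"api": "step_arm", "payload": {
  "increments": [
    {"grip":0,"delta_pos":[0.014,0.029,-0.005],"twist":0},
    {"grip":0,"delta_pos":[0.014,0.029,-0.005],"twist":0},
    {"grip":0,"delta_pos":[0.014,0.029,-0.005],"twist":0},
    {"grip":0,"delta_pos":[0.014,0.029,-0.005],"twist":0},
    {"grip":0,"delta_pos":[0.014,0.029,-0.005],"twist":0},
    {"grip":0,"delta_pos":[0.014,0.029,-0.005],"twist":0},
    {"grip":0,"delta_pos":[0.014,0.029,-0.005],"twist":0},
    {"grip":0,"delta_pos":[0.014,0.029,-0.005],"twist":0},
    {"grip":0,"delta_pos":[0.014,0.029,0],"twist":0},
    {"grip":0,"delta_pos":[0.014,0.029,0],"twist":0}
  ]
}}

```text
clock: 1.92
position: [0.462, 0.0362, 0.141]
ee_rot: [-0.408, -0.577, -0.408, 0.578]
contact_force: [1.0, -0.2, 0.1]
width: 0.0001
```

Request:
{"api": "step_arm", "payload": {
  "increments": [
    {"grip":0,"delta_pos":[0.003,0.007,0],"twist":0},
    {"grip":0,"delta_pos":[0,0,0],"twist":0},
    {"grip":0,"delta_pos":[0,0,0],"twist":0}
  ]
}}

```text
clock: 2.17
position: [0.4644, 0.0413, 0.1411]
ee_rot: [-0.408, -0.577, -0.408, 0.578]
contact_force: [0.1, 0.3, 0.3]
width: 0.0001
```

Request:
{"api": "step_arm", "payload": {
  "increments": [
    {"grip":0,"delta_pos":[0,0,-0.02],"twist":0},
    {"grip":0,"delta_pos":[0,0,-0.02],"twist":0},
    {"grip":0,"delta_pos":[0,0,-0.02],"twist":0},
    {"grip":0,"delta_pos":[0,0,-0.019],"twist":0},
    {"grip":0,"delta_pos":[0,0,0],"twist":0}
  ]
}}

```text
clock: 2.58
position: [0.4613, 0.04, 0.0596]
ee_rot: [-0.406, -0.576, -0.409, 0.58]
contact_force: [0.2, -0.9, -0.8]
width: 0.0001
```

Run:
```python
from h import *
a=grab('scene'); b=grab('wrist')
i=np.hstack([cv2.resize(a['img'][180:310,240:400],(480,390),interpolation=2),cv2.resize(b['img'],(320,390))])
cv2.imwrite('pics/a1.png',i[...,::-1])
print(proj(a,manip.get_state()['position']))
```

```text
[322.39902202 206.63441356]
```

View pics/a1.png

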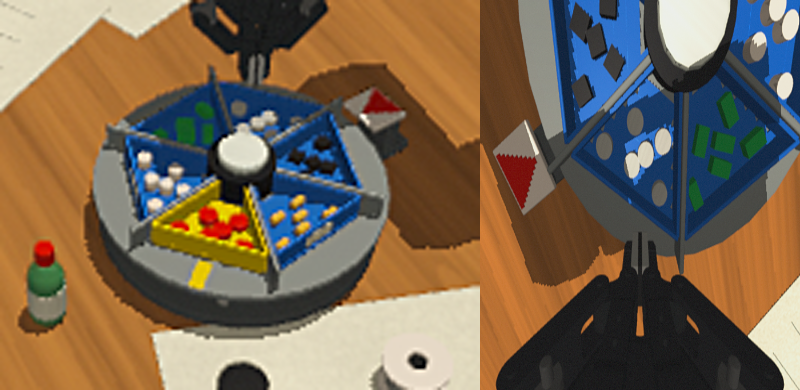

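The finger stands just behind the fin, on the flange between fins. Now I'll flick.

Request:
{"api": "step_arm", "payload": {
  "increments": [
    {"grip":0,"delta_pos":[0.0033,-0.0024,0.003],"twist":2},
    {"grip":0,"delta_pos":[0.0068,-0.0045,0],"twist":4},
    {"grip":0,"delta_pos":[0.0099,-0.0054,0],"twist":5.5},
    {"grip":0,"delta_pos":[0.0104,-0.0045,0],"twist":5.5},
    {"grip":0,"delta_pos":[0.0108,-0.0035,0],"twist":5.5},
    {"grip":0,"delta_pos":[0.0111,-0.0024,0],"twist":5.5},
    {"grip":0,"delta_pos":[0.0113,-0.0013,0],"twist":5.5},
    {"grip":0,"delta_pos":[-0.006,0,0.02],"twist":0},
    {"grip":0,"delta_pos":[-0.006,0,0.02],"twist":-5}
  ]
}}

```text
clock: 3.43
position: [0.5171, 0.0165, 0.1065]
ee_rot: [0.537, 0.46, 0.537, -0.46]
contact_force: [0.8, -0.4, 0.3]
width: 0.0001
```

```bash
cat > tr.py <<'E'
from h import *
C=np.array([.534,.135])
def yaw():
    out=[]
    t=manip.get_state()['clock']; d=manip.get_image('scene')
    h=cv2.cvtColor(d['img'],cv2.COLOR_RGB2HSV)
    m=(abs(h[...,0].astype(int)-26)<6)&(h[...,1]>180)&(h[...,2]>90)
    c0=proj(d,[*C,.06]); yy,xx=np.nonzero(m)
    P=np.array([ray(d,x,y,.055)[:2]-C for x,y in zip(xx,yy) if np.hypot(x-c0[0],y-c0[1])<75])
    r=np.hypot(*P.T); P=P[(r>.04)&(r<.13)]; a=np.arctan2(P[:,1],P[:,0])
    return t,np.degrees(np.angle(np.exp(1j*a).mean()))%360,len(P)
if __name__=='__main__':
    for _ in range(2): print(*np.round(yaw(),3))
    print(manip.get_state()['position'].round(4))
E
python3 tr.py
```

```text
3.433 97.419 539.0
3.483 102.891 532.0
[0.5186 0.0166 0.1096]
```

About 1.9 rad/s and free, faster than intended but below 6. I'll move to the brake hover and let it make a turn.

Request:
{"api": "step_arm", "payload": {
  "increments": [
    {"grip":0,"delta_pos":[-0.005,0.002,0],"twist":-5},
    {"grip":0,"delta_pos":[-0.005,0.002,0],"twist":-5},
    {"grip":0,"delta_pos":[-0.005,0.002,-0.002],"twist":-5},
    {"grip":0,"delta_pos":[-0.005,0.002,-0.003],"twist":-5},
    {"grip":0,"delta_pos":[-0.005,0.002,-0.004],"twist":-5},
    {"grip":0,"delta_pos":[-0.004,0.002,-0.004],"twist":-5},
    {"grip":0,"delta_pos":[0,0,0],"twist":0}
  ]
}}

```text
clock: 4.12
position: [0.4861, 0.0294, 0.0922]
ee_rot: [-0.4, -0.583, -0.4, 0.583]
contact_force: [-1.1, -0.8, 0.7]
width: 0.0
```

```bash
python3 tr.py
```

```text
4.117 158.962 333.0
4.167 162.693 314.0
[0.4878 0.0291 0.0928]
```

Request:
{"api": "step_arm", "payload": {
  "increments": [
    {"grip":0,"delta_pos":[0,0,0],"twist":0},
    {"grip":0,"delta_pos":[0,0,0],"twist":0},
    {"grip":0,"delta_pos":[0,0,0],"twist":0},
    {"grip":0,"delta_pos":[0,0,0],"twist":0},
    {"grip":0,"delta_pos":[0,0,0],"twist":0},
    {"grip":0,"delta_pos":[0,0,0],"twist":0},
    {"grip":0,"delta_pos":[0,0,0],"twist":0},
    {"grip":0,"delta_pos":[0,0,0],"twist":0}
  ]
}}

```text
clock: 4.88
position: [0.4875, 0.0295, 0.0923]
ee_rot: [0.4, 0.583, 0.4, -0.583]
contact_force: [-0.5, -0.5, 0.2]
width: 0.0002
```

```bash
python3 tr.py
```

```text
4.883 205.894 267.0
4.933 208.933 266.0
[0.4875 0.0295 0.0923]
```

Request:
{"api": "step_arm", "payload": {
  "increments": [
    {"grip":0,"delta_pos":[0,0,0],"twist":0},
    {"grip":0,"delta_pos":[0,0,0],"twist":0},
    {"grip":0,"delta_pos":[0,0,0],"twist":0},
    {"grip":0,"delta_pos":[0,0,0],"twist":0},
    {"grip":0,"delta_pos":[0,0,0],"twist":0},
    {"grip":0,"delta_pos":[0,0,0],"twist":0},
    {"grip":0,"delta_pos":[0,0,0],"twist":0},
    {"grip":0,"delta_pos":[0,0,0],"twist":0},
    {"grip":0,"delta_pos":[0,0,0],"twist":0},
    {"grip":0,"delta_pos":[0,0,0],"twist":0}
  ]
}}

```text
clock: 5.82
position: [0.4875, 0.0295, 0.0923]
ee_rot: [0.4, 0.583, 0.4, -0.583]
contact_force: [-0.2, 0.7, -0.5]
width: -0.0
```

```bash
python3 tr.py
```

```text
5.817 256.183 252.0
5.867 258.962 253.0
[0.4875 0.0295 0.0923]
```

Request:
{"api": "step_arm", "payload": {
  "increments": [
    {"grip":0,"delta_pos":[0,0,0],"twist":0},
    {"grip":0,"delta_pos":[0,0,0],"twist":0},
    {"grip":0,"delta_pos":[0,0,0],"twist":0},
    {"grip":0,"delta_pos":[0,0,0],"twist":0},
    {"grip":0,"delta_pos":[0,0,0],"twist":0},
    {"grip":0,"delta_pos":[0,0,0],"twist":0},
    {"grip":0,"delta_pos":[0,0,0],"twist":0},
    {"grip":0,"delta_pos":[0,0,0],"twist":0},
    {"grip":0,"delta_pos":[0,0,0],"twist":0},
    {"grip":0,"delta_pos":[0,0,0],"twist":0}
  ]
}}

```text
clock: 6.75
position: [0.4875, 0.0295, 0.0923]
ee_rot: [0.4, 0.583, 0.4, -0.583]
contact_force: [0.1, 1.1, 0.2]
width: -0.0004
```

```bash
python3 tr.py
```

```text
6.75 307.922 290.0
6.8 310.133 282.0
[0.4875 0.0295 0.0923]
```

Request:
{"api": "step_arm", "payload": {
  "increments": [
    {"grip":0,"delta_pos":[0,0,0],"twist":0},
    {"grip":0,"delta_pos":[0,0,0],"twist":0},
    {"grip":0,"delta_pos":[0,0,0],"twist":0},
    {"grip":0,"delta_pos":[0,0,0],"twist":0},
    {"grip":0,"delta_pos":[0,0,0],"twist":0},
    {"grip":0,"delta_pos":[0,0,0],"twist":0},
    {"grip":0,"delta_pos":[0,0,0],"twist":0},
    {"grip":0,"delta_pos":[0,0,0],"twist":0},
    {"grip":0,"delta_pos":[0,0,0],"twist":0},
    {"grip":0,"delta_pos":[0,0,0],"twist":0}
  ]
}}

```text
clock: 7.68
position: [0.4875, 0.0295, 0.0923]
ee_rot: [0.4, 0.583, 0.4, -0.583]
contact_force: [-0.1, -0.9, -0.1]
width: -0.0003
```

```bash
python3 tr.py
```

```text
7.683 13.262 463.0
7.733 16.872 468.0
[0.4874 0.0295 0.0923]
```

Request:
{"api": "step_arm", "payload": {
  "increments": [
    {"grip":0,"delta_pos":[0,0,0],"twist":0},
    {"grip":0,"delta_pos":[0,0,0],"twist":0},
    {"grip":0,"delta_pos":[0,0,0],"twist":0},
    {"grip":0,"delta_pos":[0,0,0],"twist":0},
    {"grip":0,"delta_pos":[0,0,0],"twist":0},
    {"grip":0,"delta_pos":[0,0,0],"twist":0},
    {"grip":0,"delta_pos":[0,0,0],"twist":0},
    {"grip":0,"delta_pos":[0,0,0],"twist":0},
    {"grip":0,"delta_pos":[0,0,0],"twist":0},
    {"grip":0,"delta_pos":[0,0,0],"twist":0}
  ]
}}

```text
clock: 8.62
position: [0.4874, 0.0295, 0.0923]
ee_rot: [0.4, 0.583, 0.4, -0.583]
contact_force: [-0.5, 0.5, 1.0]
width: -0.0002
```

```bash
python3 tr.py
```

```text
8.617 76.985 584.0
8.667 79.7 573.0
[0.4874 0.0295 0.0923]
```

Request:
{"api": "step_arm", "payload": {
  "increments": [
    {"grip":0,"delta_pos":[0,0,0],"twist":0},
    {"grip":0,"delta_pos":[0,0,0],"twist":0},
    {"grip":0,"delta_pos":[0,0,0],"twist":0},
    {"grip":0,"delta_pos":[0,0,0],"twist":0},
    {"grip":0,"delta_pos":[0,0,0],"twist":0},
    {"grip":0,"delta_pos":[0,0,0],"twist":0}
  ]
}}

```text
clock: 9.22
position: [0.4875, 0.0295, 0.0923]
ee_rot: [0.4, 0.583, 0.4, -0.583]
contact_force: [-0.5, 0.3, 0.1]
width: -0.0002
```

Run:
```python
from tr import *
print(yaw())
t=manip.get_state()['clock'];a=grab('top');b=grab('scene');print(t)
i=np.hstack([cv2.resize(a['img'][160:275,165:290],(390,360)),cv2.resize(b['img'][190:305,255:385],(407,360))])
cv2.imwrite('pics/m.png',i[...,::-1])
for d in (a,b): print(-cv2.Rodrigues(d['rvec'])[0].T@d['tvec'])
```

```text
(9.2167, np.float64(113.19216790935896), 501)
9.2667
[0.34142025 0.01241153 1.57031042]
[1.00044227 0.82656711 0.92204224]
```

View pics/m.png

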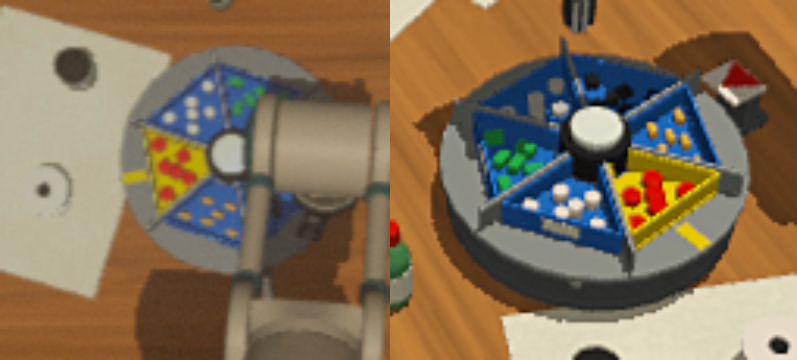

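```bash
cat > tg.py <<'E'
from tr import *
def tag():
    t=manip.get_state()['clock']; d=manip.get_image('scene')
    h=cv2.cvtColor(d['img'],cv2.COLOR_RGB2HSV)
    m=(abs(h[...,0].astype(int)-26)<8)&(h[...,1]>150)&(h[...,2]>70)
    n,_,s,c=cv2.connectedComponentsWithStats(m.astype(np.uint8),connectivity=4); o=[]
    for k in range(1,n):
        p=ray(d,*c[k],.05)[:2]-C; r=np.hypot(*p)
        if s[k,4]>5 and r<.14: o.append((int(s[k,4]),round(float(r),3),round(float(np.degrees(np.arctan2(p[1],p[0])))%360,1)))
    return round(float(t),3),o
if __name__=='__main__': print(tag(),np.round(yaw(),2))
E
python3 - <<'E'
from tg import *
d=grab('top'); p=ray(d,207.8,216.5,.05)[:2]-C; print('top tag@9.267',np.degrees(np.arctan2(p[1],p[0])),np.hypot(*p))
print(tag(),yaw())
E
```

```text
top tag@9.267 100.49446538914138 0.11484064754573821
(9.417, [(11, 0.095, 188.6), (10, 0.066, 187.6), (8, 0.076, 176.4), (9, 0.086, 169.9), (454, 0.072, 125.9), (42, 0.117, 110.0)]) (9.4667, np.float64(127.7870148994654), 449)
```

Request:
{"api": "step_arm", "payload": {
  "increments": [
    {"grip":0,"delta_pos":[0,0,0],"twist":0},
    {"grip":0,"delta_pos":[0,0,0],"twist":0},
    {"grip":0,"delta_pos":[0,0,0],"twist":0},
    {"grip":0,"delta_pos":[0,0,0],"twist":0},
    {"grip":0,"delta_pos":[0,0,0],"twist":0},
    {"grip":0,"delta_pos":[0,0,0],"twist":0}
  ]
}}

```text
clock: 10.02
position: [0.4875, 0.0295, 0.0923]
ee_rot: [0.4, 0.583, 0.4, -0.583]
contact_force: [-0.3, 0.5, 0.6]
width: -0.0
```

```bash
python3 -c "
from tg import *
print(tag());print(tag())"
```

```text
(10.017, [(8, 0.095, 212.9), (10, 0.088, 195.2), (8, 0.066, 210.7), (8, 0.076, 200.0), (321, 0.078, 157.5), (39, 0.119, 137.6)])
(10.067, [(8, 0.095, 215.9), (7, 0.077, 202.8), (9, 0.088, 196.3), (8, 0.065, 212.4), (308, 0.078, 159.8), (41, 0.118, 139.9)])
```

Request:
{"api": "step_arm", "payload": {
  "increments": [
    {"grip":0,"delta_pos":[0,0,0],"twist":0},
    {"grip":0,"delta_pos":[0,0,0],"twist":0},
    {"grip":0,"delta_pos":[0,0,0],"twist":0},
    {"grip":0,"delta_pos":[0,0,0],"twist":0},
    {"grip":0,"delta_pos":[0,0,0],"twist":0}
  ]
}}

```text
clock: 10.53
position: [0.4875, 0.0295, 0.0923]
ee_rot: [0.4, 0.583, 0.4, -0.583]
contact_force: [-0.2, 0.7, 0.4]
width: -0.0001
```

```bash
python3 -c "
from tg import *
print(tag());print(manip.get_state()['clock'])"
```

```text
(10.533, [(10, 0.095, 235.3), (308, 0.089, 175.2), (8, 0.087, 215.8), (9, 0.077, 221.4)])
10.5833
```

Request:
{"api": "step_arm", "payload": {
  "increments": [
    {"grip":0,"delta_pos":[0,0,0],"twist":0},
    {"grip":0,"delta_pos":[0,0,0],"twist":0},
    {"grip":0,"delta_pos":[0,0,-0.018],"twist":0},
    {"grip":0,"delta_pos":[0,0,-0.016],"twist":0},
    {"grip":0,"delta_pos":[0,0,-0.007],"twist":0},
    {"grip":0,"delta_pos":[0,0,-0.003],"twist":0}
  ]
}}

```text
clock: 11.08
position: [0.4893, 0.0284, 0.0498]
ee_rot: [0.402, 0.583, 0.399, -0.582]
contact_force: [-2.7, -4.2, 33.9]
width: 0.0003
```

Request:
{"api": "step_arm", "payload": {
  "increments": [
    {"grip":0,"delta_pos":[0,0,0],"twist":0}
  ]
}}

```text
clock: 11.17
position: [0.4897, 0.0285, 0.05]
ee_rot: [0.402, 0.584, 0.399, -0.582]
contact_force: [-0.4, -2.9, 10.1]
width: -0.0
```

Run:
```python
from tg import *
print(tag());b=grab('scene'); s=manip.get_state();print(tag(),s['clock'],s['contact_force'],s['position'])
cv2.imwrite('pics/f.png',cv2.resize(b['img'][180:310,240:400],(800,600)[:2],interpolation=2)[...,::-1])
```

```text
(11.167, [(266, 0.098, 191.8), (20, 0.08, 237.5), (16, 0.056, 187.3)])
(11.267, [(264, 0.098, 191.7), (21, 0.08, 237.6), (17, 0.056, 187.7)]) 11.2667 [-1.29109777 -2.53787115  9.14984959] [0.48921329 0.0286647  0.05000254]
```

View pics/f.png

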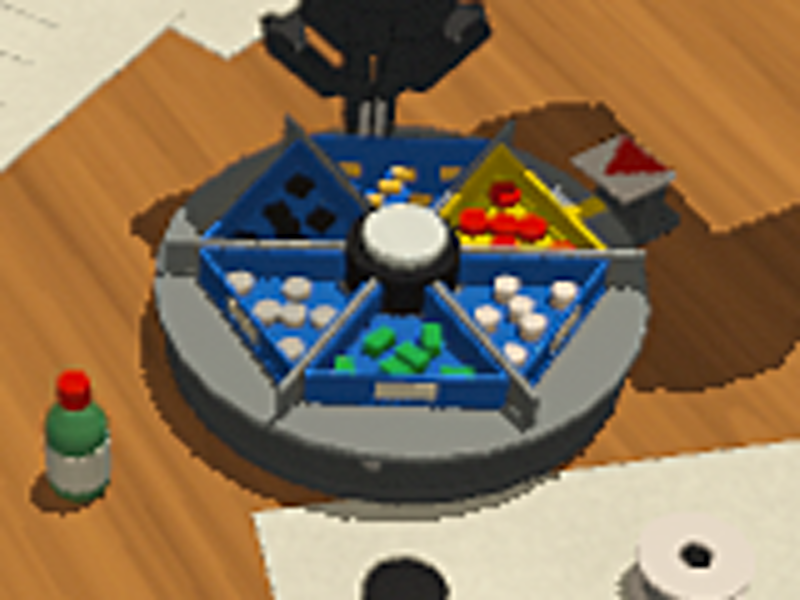

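Run:
```python
from tg import *
d=grab('scene')
f=lambda x,y,z: ray(d,240+x/5-.4,180+y/4.615-.4,z)[:2]
for n,p in dict(f1=(643,250,.075),f2=(290,118,.075),f3=(512,123,.075),f4=(165,240,.075),f5=(278,390,.075),f6=(528,398,.075),tag=(592,208,.05),ptip=(580,160,.054),pm=(625,168,.054)).items():
    v=f(*p)-C;a=np.degrees(np.arctan2(v[1],v[0]))%360;print(n,np.hypot(*v).round(3),a.round(1),((a-30)%60 if n[0]=='f' else a).round(1))
s=manip.get_state();print(s['clock'],s['contact_force'],tag())
```

```text
f1 0.129 151.9 1.9
f2 0.12 268.1 58.1
f3 0.126 208.3 58.3
f4 0.119 330.1 0.1
f5 0.122 31.9 1.9
f6 0.124 90.6 0.6
tag 0.126 179.6 179.6
ptip 0.145 193.3 193.3
pm 0.16 185.8 185.8
11.3667 [-0.614383   -1.65721132  8.85752417] (11.367, [(263, 0.098, 191.7), (20, 0.081, 237.2), (14, 0.057, 186.2)])
```

It has stopped, with the tag at about 180° against the pointer at 187° (≈19 mm, within tolerance) and a 9 N press. I'll drag it gently a few degrees closer with the pressed fingertip for margin.

Request:
{"api": "step_arm", "payload": {
  "increments": [
    {"grip":0,"delta_pos":[0.001,-0.0004,0],"twist":0},
    {"grip":0,"delta_pos":[0.001,-0.0004,0],"twist":0},
    {"grip":0,"delta_pos":[0.001,-0.0004,0],"twist":0},
    {"grip":0,"delta_pos":[0.001,-0.0004,0],"twist":0},
    {"grip":0,"delta_pos":[0.001,-0.0004,0],"twist":0},
    {"grip":0,"delta_pos":[0.001,-0.0003,0],"twist":0},
    {"grip":0,"delta_pos":[0.001,-0.0003,0],"twist":0},
    {"grip":0,"delta_pos":[0.001,-0.0003,0],"twist":0},
    {"grip":0,"delta_pos":[0.001,-0.0003,0],"twist":0},
    {"grip":0,"delta_pos":[0.001,-0.0003,0],"twist":0}
  ]
}}

```text
clock: 12.25
position: [0.4991, 0.0255, 0.05]
ee_rot: [0.401, 0.584, 0.399, -0.582]
contact_force: [-1.0, -1.0, 8.2]
width: -0.0004
```

Request:
{"api": "step_arm", "payload": {
  "increments": [
    {"grip":0,"delta_pos":[0,0,0],"twist":0},
    {"grip":0,"delta_pos":[0,0,0],"twist":0},
    {"grip":0,"delta_pos":[0,0,0],"twist":0},
    {"grip":0,"delta_pos":[0,0,0],"twist":0},
    {"grip":0,"delta_pos":[0,0,0],"twist":0},
    {"grip":0,"delta_pos":[0,0,0],"twist":0}
  ]
}}

```text
clock: 12.75
position: [0.4991, 0.0254, 0.05]
ee_rot: [0.401, 0.584, 0.399, -0.582]
contact_force: [-0.2, -0.0, 7.8]
width: -0.0002
```

Run:
```python
from tg import *
b=grab('scene','f2f.png'); s=manip.get_state();print(tag(),s['clock'],s['contact_force'],s['position'])
print(tag()); print(manip.get_state()['contact_force'])
cv2.imwrite('pics/f2.png',cv2.resize(b['img'][180:310,240:400],(800,600),interpolation=2)[...,::-1])
```

```text
(12.8, [(258, 0.101, 195.3), (17, 0.079, 241.9), (6, 0.094, 223.8), (6, 0.067, 229.7), (15, 0.057, 190.6)]) 12.8 [-0.74595913 -1.35091985  8.4578141 ] [0.4991627  0.02547376 0.04999981]
(12.85, [(258, 0.101, 195.3), (17, 0.079, 241.9), (6, 0.094, 223.8), (6, 0.067, 229.7), (15, 0.057, 190.6)])
[ 0.12831564 -0.42963593  8.7957145 ]
```

View pics/f2.png

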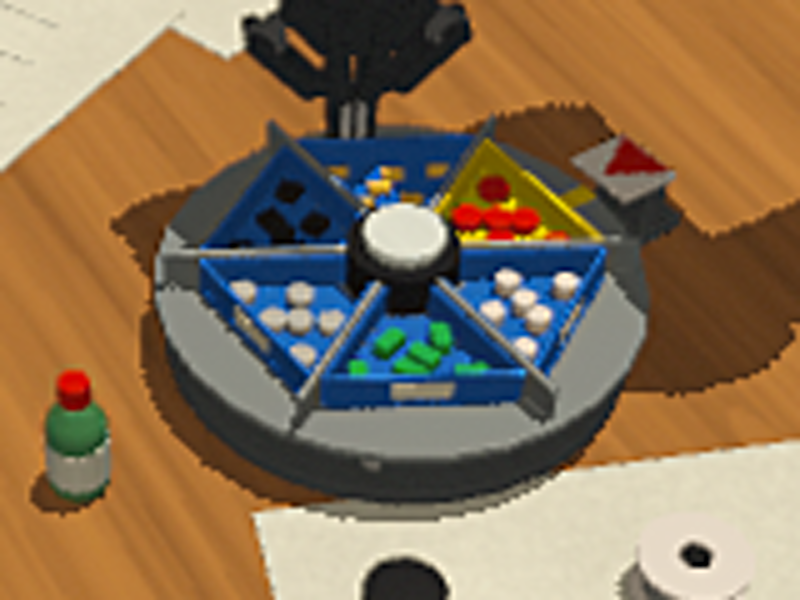

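The table moved about 5° and is still. The tag at (580,195) now points at the pointer plate, the press is about 8.5 N, and the nearby loose things haven't moved. I'll hand it in.

```bash
python3 -c "
from rig import manip
print(manip.sign_off())"
```

```text
the job is handed in; nothing more can be done
None
```

I flicked the carousel anticlockwise with the shut fingertip on one fin. It turned freely, passed the pointer once untouched, and I braked it on the flange the second time round. I handed the job in at about 12.9 s with the fingertip still pressing.

- **Speed:** the flick came out faster than planned, about 1.9 rad/s against 1.2 rad/s. That is still well under the 6 rad/s limit. It was down to about 0.75 rad/s when I braked.
- **Stop position:** it first stopped with the tag at about 180° and the pointer at 187°, roughly 19 mm off. I then dragged it about 5° closer with the pressed fingertip. By the fin and tag estimates it now sits about 2–3° short, roughly 10 mm from the pointer tip. The uncertainty is about 3°.
- **Hold:** consecutive pictures show no movement, and the press reads about 8.5 N. At the moment of braking it read 34 N for an instant.
- **Loose things:** the finger and arm kept to the clear side. The last picture shows the flux bottle, jar and spool unmoved. I did not measure the other loose things again.
- **Disagreement between checks:** the angle from the whole yellow tub read up to 16° too high because of the slanted view. I relied on the tag and fins instead.

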